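Find the stamped parts crate and push it to the dispatch line

ROBOT

A 6-joint arm with a two-finger parallel gripper is mounted at the origin on the work surface. World frame = base frame: x ahead of the robot, y to its left, z up, the work surface at z = 0. Lengths are in mm, angles in rad, forces in N, time in s.
With the tool pointing down it reaches from about 325 to 775 mm from the base axis. Payload 5.5 kg.
Tool frame: the origin (TCP) lies at the very end of the fingers, on their centre line; the grasp point (between the pads) lies env.pinch_z behind it (env.pinch_z is the distance from the TCP to the grasp point, in mm); z points along the fingers, y is the line along which they close (so a half turn about z gives the same grasp; the last joint's range is limited). The gripper opens to 88 mm and grips with 3 to 60 N. Pads are 20 mm wide; open, the fingers measure 115 mm over their backs; the gripper's body (75 mm by 178 mm) begins 61 mm behind the grasp point.
Start: joints at [-1.318, 0.091, 1.231, -0, 1.82, -0.057], TCP at [182.921, -571.451, 222.631] pointing down, gripper open.
Joint ranges: [-2.87, 2.87], [-0.86, 2.18], [0.17, 2.46], [-1.51, 4.65], [0.06, 2.69], [-2.65, 2.65]. Speed limits (rad/s): [2.57, 2.57, 3.01, 3.14, 3.14, 3.14].

INTERFACE

Orientations are given as a unit quaternion [x, y, z, w].
In Python, from rig import env, hand, planner, telemetry, read_camera, calibration, spotter gives the robot as it stands. Calls block until the motion is done:
- env.move_ptp(position, orientation): joint-space move of the TCP to a pose.
- env.move_linear(position, frame=None, velocity=150, force_limit=None): straight line of the TCP; frame=None keeps the orientation; velocity is the mean speed in mm/s. With force_limit (N) it stops when the force on the tool has changed by that much, and returns True; else False.
- env.movej(angles): joint-space move.
- hand.open_jaws() and hand.close(effort=None): open the fingers fully, or close them until they stop; effort is the grip in N (None keeps the last).
- env.pause(seconds).
- planner.ik(position, orientation): joint angles nearest the present ones, or None.
- telemetry.get_obs(): the state.
- read_camera(name): name is "side" or "top"; returns the picture (384x512x3 uint8, red, green, blue); there is no depth.
- calibration(name): a dict with "K" (3x3 intrinsics, pixels), "position" and "rotation" of the camera in the world. Camera axes: x right, y up, looking along -z (the intrinsics and any distortion apply to the point x, -y, -z); pixel columns grow to the right and rows downward; lengths in mm; the calibration is good to about 2 mm. A picture is of the moment at which its call begins. calibration takes no time and is no camera call.
A pose or a line that the arm cannot do raises env.Unreachable and nothing moves.
- env.close_job(): hands the job in; it is judged then, once.
Trained networks look in the newest picture that a camera, given by its name, has taken for a name from the list of things; names that differ only in an ending like _2 or _b are one class to them, and where a whole thing is asked for, a point or a joint stands for the part that bears it (a point fixed in the world has none). Each returns a list of dicts, best first, with "confidence" (0 to 1); they miss things now and then, are a little off and sometimes report something else, mostly with a low value. They report only what shows in the picture. A call takes as long as a camera call.
- spotter.look_for(camera, thing): "extent" ([centre column, centre row, width, height] in pixels, round what is visible of it).
- spotter.masks_of(camera, thing): "region" (384x512 bool, what is visible of it) and "extent" ([centre column, centre row, width, height] in pixels, round what is visible of it).
- spotter.spot_point(camera, thing): "uv" ([column, row] in pixels: a listed point, or the origin of a listed thing).
The state is a dict: "time_s": time; "joints": joint angles; "qd": joint speeds; "joint_torque": joint torques, N m; "eef_pos": TCP position; "ee_rot": TCP orientation; "contact_force": force on the tool from outside, world axes, zero at the start; "wrist_torque": the same for the moment, N m; "finger_gap": opening from 0.0 (shut) to 1.0 (fully open); "gripper_force": force on a finger pad.
Only numpy, scipy, OpenCV 4.12 (cv2) and the standard library are available. Lean on these libraries where they do the work, as an engineer would, in place of code of your own. Each camera call takes 0.05 s, during which the arm holds its last target. There are 200 camera calls.

TASK

Tip each of the two plywood crates over towards the robot onto its side, so that its underside shows, then push the one with the stamp underneath, still lying on its side, away from the robot until it is centred on the yellow dispatch line. Tip and push with the fingers only: do not lift or carry a crate. Leave the unstamped crate lying where it fell, and do not disturb the other things on the bench.

Things in the scene. Friction and masses are not known exactly. Their poses are not given: they have to be found in the camera images.
- crate_a: One of two look-alike closed plywood crates, 80 deep (x), 130 wide (y), 120 high (z), 0.35-0.7 kg, centre of mass mid-height; two 8 mm skids under its near and far edges. Origin: centre of the underside, x at first away from the robot (yaw within 0.25 rad). Pulled within 15 mm of its top it tips over the skid; pulled lower it may slide. Tipped, x points up, z to the robot, it is 80 high. One crate has the stamp.
- crate_a_mid (a point): Centre of crate_a, half-way up (60 mm above its underside).
- crate_b: The other of two look-alike closed plywood crates, 80 deep (x), 130 wide (y), 120 high (z), 0.35-0.7 kg, centre of mass mid-height; two 8 mm skids under its near and far edges. Origin: centre of the underside, x at first away from the robot (yaw within 0.25 rad). Pulled within 15 mm of its top it tips over the skid; pulled lower it may slide. Tipped, x points up, z to the robot, it is 80 high. One crate has the stamp.
- crate_b_mid (a point): Centre of crate_b, half-way up (60 mm above its underside).
- stamp (a point): Centre of the stamp, a black ring 52 mm across with a cross in it, on the underside of one crate, between its skids, 6 mm above that crate's origin. The crate nearest this point is the stamped one. Hidden until that crate is tipped.
- dispatch_line: The dispatch line, a flat painted yellow stripe on the bench, 40 mm wide (x) and 640 mm long (y), beyond the crates as seen from the robot; nothing to bump into. Origin: middle of the stripe on the bench; x points away from the robot, y along the stripe.
- tube_offcut: Bystander: a steel square tube offcut, 30 x 30 mm, 60 high, standing between the crates. Origin: centre of its foot.
- v_block: Bystander: a steel V-block, 50 x 60 mm, 42 high, nearer the robot, between the places where the crates fall. Origin: centre of its foot.
- screwdriver: Bystander: a screwdriver with a red handle lying to the right.
- hammer: Bystander: a hammer lying to the left.
- angle_bracket: Bystander: a steel angle bracket, 90 x 50 mm, 60 high, far right. Origin: centre of its foot.
- carton: Bystander: a small white carton 70 x 110 mm, 35 high, to the left of the dispatch line. Origin: centre of its foot.
- flange: Bystander: a steel ring 84 mm across, 16 high, near the right end of the dispatch line. Origin: centre of its foot.

How it is judged (in metres and radians):
On the way, in this order (a step that is already met when the one before it is completed fails the run):
1. one crate lies tipped onto its side, towards the robot (angle between any of crate_a, crate_b's own x axis and vertical below 0.15 rad), for 0.2 s.
2. both crates lie tipped onto their sides (angle between each of crate_a, crate_b's own x axis and vertical below 0.15 rad), for 0.2 s.
3. the stamped crate has been pushed onto the dispatch line (x of crate_a_mid in the frame of dispatch_line between -0.025 and 0.025 m and y of crate_a_mid in the frame of dispatch_line between -0.32 and 0.32 m and angle between crate_a's own x axis and vertical below 0.15 rad), for 0.2 s.
At the end, for the whole second after the job is handed in: Both crates lie at rest on the side that faced the robot (within 0.15 rad). The centre of the stamped crate is within 25 mm of the middle of the dispatch line, measured across the stripe, and within the stripe's length; the centre of the unstamped crate is still at least 100 mm short of it (all of step 3 and linear speed of each of crate_a, crate_b below 0.02 m/s and angular speed of crate_a below 0.2 rad/s and angle between crate_b's own x axis and vertical below 0.15 rad and x of crate_b_mid in the frame of dispatch_line below -0.1 m); the robot touches nothing.
It fails at once if a crate is lifted off the bench or carried instead of being tipped and pushed (height (world z) of crate_a_mid above 0.105 m or (angle between crate_a's own z axis and vertical below 0.15 rad and height (world z) of crate_a_mid above 0.085 m) or (angle between crate_a's own x axis and vertical below 0.15 rad and height (world z) of crate_a_mid above 0.065 m)).
It fails at once if a crate is tipped away from the robot or sideways, or rolled on upside down (angle between crate_a's own z axis and vertical above 2.2 rad or angle between crate_a's own x axis and vertical above 2.2 rad or angle between crate_a's own y axis and vertical below 0.5 rad or angle between crate_a's own y axis and vertical above 2.64 rad).
It fails at once if a crate is lifted off the bench or carried instead of being tipped and pushed (height (world z) of crate_b_mid above 0.105 m or (angle between crate_b's own z axis and vertical below 0.15 rad and height (world z) of crate_b_mid above 0.085 m) or (angle between crate_b's own x axis and vertical below 0.15 rad and height (world z) of crate_b_mid above 0.065 m)).
It fails at once if a crate is tipped away from the robot or sideways, or rolled on upside down (angle between crate_b's own z axis and vertical above 2.2 rad or angle between crate_b's own x axis and vertical above 2.2 rad or angle between crate_b's own y axis and vertical below 0.5 rad or angle between crate_b's own y axis and vertical above 2.64 rad).
It fails at once if one of the other things on the bench is moved by more than 30 mm (distance of any of tube_offcut, screwdriver, hammer, angle_bracket, carton, flange, v_block from where it was at the start of the episode above 0.03 m).
It also fails if it takes over 69 s, if anything falls off the work surface, if the arm or the gripper's body presses on something with over 40 N, if the wrist force passes 120 N, or if a joint passes its speed limit or range.

## Working session

There is one attempt and no reset: what is moved stays moved. The work goes in short steps, each a Python script; the robot and the scene stay as the last script left them, time stands still between calls to the robot, and variables do not carry over. Pictures are saved under pics/ and viewed, at most 10 in all, crops included, and the job is handed in when it is done.

```bash
mkdir -p pics; ls
cat > h.py <<'E'
from rig import env, hand, planner, telemetry, read_camera, calibration, spotter
import numpy as np, cv2
def ray(cam,uv):
    c=calibration(cam);K=np.array(c["K"],float);R=np.array(c["rotation"],float).reshape(3,3);p=np.array(c["position"],float)
    d=c.get("distortion",c.get("dist"))
    n=cv2.undistortPoints(np.array([[uv]],float),K,None if d is None else np.array(d,float))[0,0]
    return p,R@np.array([n[0],-n[1],-1.])
def onz(cam,uv,z):
    p,v=ray(cam,uv);return p+v*(z-p[2])/v[2]
def snap(cam,name):
    im=read_camera(cam);cv2.imwrite(f"pics/{name}.png",im[:,:,::-1]);return im
E
python3 - <<'E'
from h import *
np.set_printoptions(precision=1,suppress=True)
for c in("top","side"):
    print(calibration(c)); snap(c,c+"0")
    for t,z in(("crate_a",0),("crate_a_mid",60),("dispatch_line",0),("tube_offcut",0),("v_block",0)):
        for r in spotter.spot_point(c,t): 
            print(c,t,round(r["confidence"],2),np.array(r["uv"]),onz(c,r["uv"],z))
    for r in spotter.look_for(c,"crate_a"): print(r)
print(env.pinch_z, telemetry.get_obs())
a=cv2.imread("pics/top0.png");b=cv2.imread("pics/side0.png")
E
```

```text
pics
{'K': array([[356.6,   0. , 255.5],
       [  0. , 356.6, 191.8],
       [  0. ,   0. ,   1. ]]), 'position': array([ 370.9,  -19.5, 1308.3]), 'rotation': array([ 0. , -0.1, -0.7,  0.7])}Traceback (most recent call last):
  File "<stdin>", line 7, in <module>
  File "h.py", line 9, in onz
    p,v=ray(cam,uv);return p+v*(z-p[2])/v[2]
        ~~~^^^^^^^^
  File "h.py", line 4, in ray
    c=calibration(cam);K=np.array(c["K"],float);R=np.array(c["rotation"],float).reshape(3,3);p=np.array(c["position"],float)
                                                  ~~~~~~~~~~~~~~~~~~~~~~~~~~~~~~~~~~~~~^^^^^
ValueError: cannot reshape array of size 4 into shape (3,3)
```

```bash
sed -i 's/R=np.array(c\["rotation"\],float).reshape(3,3)/R=Rot.from_quat(c["rotation"]).as_matrix()/; s/^import numpy as np, cv2/import numpy as np, cv2\nfrom scipy.spatial.transform import Rotation as Rot/' h.py
python3 - <<'E'
from h import *
np.set_printoptions(precision=1,suppress=True)
for c in("top","side"):
    print(calibration(c)); snap(c,c+"0")
    for t,z in(("crate_a",0),("crate_a_mid",60),("dispatch_line",0),("tube_offcut",0),("v_block",0)):
        for r in spotter.spot_point(c,t): 
            print(c,t,round(r["confidence"],2),np.array(r["uv"]),onz(c,r["uv"],z))
print(env.pinch_z, telemetry.get_obs())
E
```

```text
{'K': array([[356.6,   0. , 255.5],
       [  0. , 356.6, 191.8],
       [  0. ,   0. ,   1. ]]), 'position': array([ 370.9,  -19.5, 1308.3]), 'rotation': array([ 0. , -0.1, -0.7,  0.7])}
top crate_a 0.93 [207.3 187.8] [547.5 139.3   0. ]
top crate_a 0.61 [299.5 192.9] [ 538.2 -202.2    0. ]
top crate_a_mid 0.93 [198.9 182.6] [557.  162.4  60. ]
top crate_a_mid 0.28 [295.3 192.6] [ 531.1 -179.    60. ]
top dispatch_line 0.77 [244.5 141. ] [729.2   7.3   0. ]
top tube_offcut 0.42 [246.5 198.3] [512.5  -6.6   0. ]
top v_block 0.78 [244.3 237.6] [368.6  -2.8   0. ]
{'K': array([[456.5,   0. , 255. ],
       [  0. , 456.5, 187.5],
       [  0. ,   0. ,   1. ]]), 'position': array([-354.2,  804. ,  865.8]), 'rotation': array([-0.2,  0.4,  0.8, -0.3])}
side crate_a 0.77 [285.3 181.2] [ 557. -198.    0.]
side crate_a 0.61 [205.  226.6] [556.9 162.5   0. ]
side crate_a_mid 0.55 [204.  204.7] [580.3 141.6  60. ]
side dispatch_line 0.71 [212.3 185.1] [721.6  -1.9   0. ]
side tube_offcut 0.51 [255.6 208.9] [512.6 -10.1   0. ]
side v_block 0.55 [284.5 229.2] [375.4   0.9  -0. ]
18.700000000000003 {'time_s': 0.7, 'joints': array([-1.3,  0.1,  1.2, -0. ,  1.8, -0.1]), 'qd': array([ 0.,  0., -0.,  0., -0., -0.]), 'joint_torque': array([  0. , -44.6, -40.6,   0.1,   0. ,  -0. ]), 'eef_pos': array([ 182.9, -571.5,  222.7]), 'ee_rot': array([ 1. ,  0.2, -0. ,  0. ]), 'contact_force': array([-0.2,  0. ,  0. ]), 'wrist_torque': array([ 0., -0.,  0.]), 'gripper_force': 0.0, 'finger_gap': 0.9977247369850742}
```

View pics/top0.png

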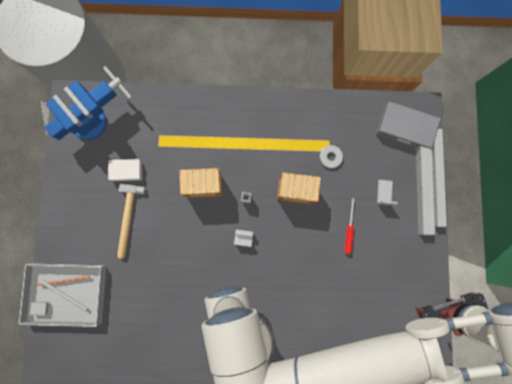

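View pics/side0.png

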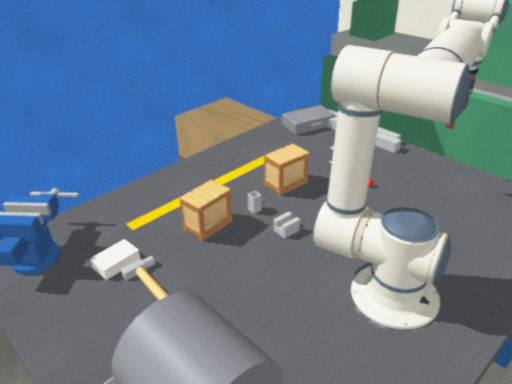

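The top view shows the two upright crates at about (200,183) and (300,188). The stripe runs from (159,141) to (329,146). In the side view the crates are at (206,208) and (287,169). Both cameras look from the robot side, so a fallen crate's underside, which faces +x, may not be visible to either one. Next I fit the poses and tip the first crate.

```bash
cat >> h.py <<'E'
from scipy.optimize import minimize
def proj(cam,P):
    c=calibration(cam);R=Rot.from_quat(c["rotation"]).as_matrix();q=(np.asarray(P,float)-c["position"])@R
    K=np.array(c["K"]);return np.c_[K[0,2]-K[0,0]*q[:,0]/q[:,2],K[1,2]+K[1,1]*q[:,1]/q[:,2]]
def fit(obs,x0,size):
    """obs: [(cam,mask)]; x0: x,y,yaw of the box centre on the bench; size dx,dy,dz -> pose, mean IoU"""
    B=np.array([[i,j,k] for i in(-.5,.5) for j in(-.5,.5) for k in(0,1)])*size
    def cost(p):
        P=B@Rot.from_euler("z",p[2]).as_matrix().T+[p[0],p[1],0];s=0
        for cam,m in obs:
            h=cv2.convexHull(proj(cam,P).astype(np.float32))
            big=np.zeros((384*4,512*4),np.uint8);cv2.fillConvexPoly(big,np.round((h+.5)*4).astype(np.int32),1)
            M=cv2.resize(m.astype(np.uint8),None,fx=4,fy=4,interpolation=0)
            s-=(big&M).sum()/(big|M).sum()/len(obs)
        return s
    x0=np.array(x0,float)
    r=minimize(cost,x0,method="Nelder-Mead",options=dict(initial_simplex=np.vstack([x0]+[x0+d for d in np.diag([15,15,.15])]),maxiter=120))
    return r.x,-r.fun
def crate_obs(guess,z=60,tol=25,cams=("top","side")):
    """masks whose centre is near the projection of each guess (x,y)"""
    out=[[] for _ in guess]
    for cam in cams:
        ms=spotter.masks_of(cam,"crate_a")
        for i,g in enumerate(guess):
            u=proj(cam,[[g[0],g[1],z]])[0]
            c=[m for m in ms if np.hypot(*(np.array(m["extent"][:2])-u))<tol and m["confidence"]>.3]
            if c: out[i].append((cam,c[0]["region"]))
    return out
def down(yaw): # tool down, tool y across direction yaw (tool x along yaw)
    return (Rot.from_euler("z",yaw)*Rot.from_euler("x",np.pi)).as_quat()
E
python3 - <<'E'
from h import *
np.set_printoptions(precision=3,suppress=True)
g=[(550,155),(538,-195)]
for o,gg in zip(crate_obs(g),g):
    print([c for c,_ in o]); 
    print(fit(o,[*gg,0],(80,130,120)))
    for q in o: print(q[0],fit([q],[*gg,0],(80,130,120)))
im=cv2.imread("pics/top0.png");h=cv2.cvtColor(im,cv2.COLOR_BGR2HSV)
m=((h[...,0]>18)&(h[...,0]<32)&(h[...,1]>200)&(h[...,2]>150)).astype(np.uint8)
n,l,s,c=cv2.connectedComponentsWithStats(m);k=1+s[1:,4].argmax();print(s[k],c[k])
ys,xs=np.nonzero(l==k)
r=cv2.minAreaRect(np.c_[xs,ys].astype(np.float32));print([onz("top",p,0) for p in cv2.boxPoints(r)],onz("top",r[0],0),onz("top",c[k],0))
for yaw in (0,):
  for y in(155,-195): print(planner.ik([640,y,108],down(yaw)),planner.ik([640,y,108],down(yaw+np.pi)))
E
```

```text
['top', 'side']
(array([555.902, 153.901,   0.078]), np.float64(0.962007102259886))
top (array([556.001, 154.527,   0.087]), np.float64(0.9652419486232553))
side (array([558.237, 151.198,   0.077]), np.float64(0.9682988072818581))
['top', 'side']
(array([ 546.513, -186.218,   -0.107]), np.float64(0.9485124660516127))
top (array([ 546.153, -186.691,   -0.1  ]), np.float64(0.9425217343152998))
side (array([ 546.785, -186.465,   -0.095]), np.float64(0.9570902584219401))
[ 160  137  168   13 1252] [241.573 142.946]
[array([705.932, 323.678,   0.   ]), array([736.323, 324.584,   0.   ]), array([ 736.006, -304.493,    0.   ]), array([ 705.404, -303.592,    0.   ])] [720.895  11.136   0.   ] [721.317  18.095   0.   ]
[ 0.186  0.255  1.251 -0.     1.636  1.757] [ 0.186  0.255  1.251  0.     1.636 -1.385]
[-0.347  0.284  1.217 -0.     1.641  1.224] [-0.347  0.284  1.217  0.     1.641 -1.917]
```

```bash
cat >> h.py <<'E'
def tip(x,y,yaw):
    n=np.array([np.cos(yaw),np.sin(yaw)]);c=np.array([x,y]);q=down(yaw+np.pi)
    s=c+n*75
    env.move_ptp([*s,200],q)
    env.move_linear([*s,109],velocity=200)
    env.move_linear([*(c-n*35),109],velocity=90)
    env.move_linear([*(c-n*35),200],velocity=250)
    print(telemetry.get_obs()["time_s"],telemetry.get_obs()["contact_force"])
E
python3 - <<'E'
from h import *
hand.close(20); tip(546.5,-186.4,-.1)
snap("side","side1")
E
```

```text
6.725 [-0.04820346 -0.23259595 -0.59100878]
```

View pics/side1.png

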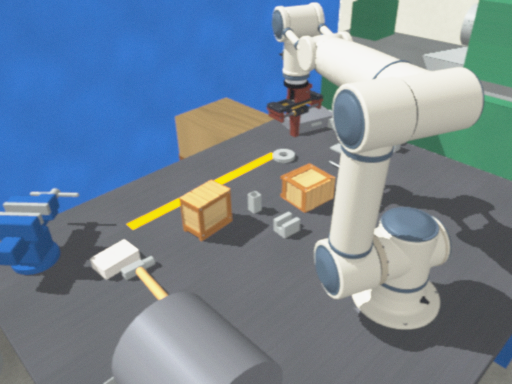

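The right crate now lies tipped at about (308,187). Its underside faces away from the camera, as I expected. Next is the left crate.

Run:
```python
from h import *
np.set_printoptions(precision=3,suppress=True)
tip(556.2,153.9,.08)
env.move_linear([640,0,250],velocity=300)
snap("side","side2");snap("top","top2")
for c in("top","side"):
    for r in spotter.spot_point(c,"stamp"): print(c,r)
g=[(456,150),(447,-180)]
for o,gg in zip(crate_obs(g,40),g): print([c for c,_ in o],fit(o,[*gg,0],(120,130,80)))
a=np.hstack([cv2.imread(f"pics/{n}2.png")[120:300,130:390] for n in("top","side")])
cv2.imwrite("pics/c2.png",cv2.resize(a,None,fx=1.5,fy=1.5))
print(telemetry.get_obs()["time_s"])
```

```text
10.6333 [-0.199  0.229 -0.772]
top {'uv': [331.9, 157.7], 'confidence': 0.65}
top {'uv': [127.9, 220.7], 'confidence': 0.33}
side {'uv': [219.3, 220.6], 'confidence': 0.84}
['top', 'side'] (array([450.92 , 145.746,   0.09 ]), np.float64(0.8167674764206576))
['top', 'side'] (array([ 443.182, -175.232,   -0.113]), np.float64(0.9335638049910409))
11.7417
```

View pics/c2.png

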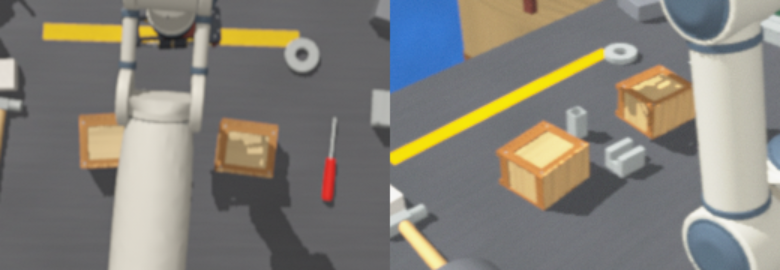

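There is no ring in these views: the crates lie at (451,146) and (443,−175) mm. The stamp hits are false, because the top one is the flange and the side one is on the crate's left wall. The underside faces away from both cameras, so I'll swivel the left crate in place until the side camera can see it.

```bash
cat >> h.py <<'E'
def push(a,b,yaw,z=25,v=120):
    """down at a, push to b, back off 10 mm, up"""
    a=np.array(a,float);b=np.array(b,float);q=down(yaw);d=(b-a)/np.hypot(*(b-a))
    js=[(planner.ik([*a,170],down(y)),y) for y in(yaw,yaw+np.pi)]
    j6=lambda j:9 if j is None else np.abs(j-telemetry.get_obs()["joints"]).max()
    q=down(min(js,key=lambda t:j6(t[0]))[1])
    env.move_ptp([*a,170],q)
    env.move_linear([*a,z],velocity=250)
    env.move_linear([*b,z],velocity=v)
    f=telemetry.get_obs()["contact_force"]
    env.move_linear([*(b-10*d),z],velocity=100)
    env.move_linear([*(b-10*d),170],velocity=300)
    print(telemetry.get_obs()["time_s"],f)
E
python3 - <<'E'
from h import *
np.set_printoptions(precision=3,suppress=True)
push((368,98),(475,98),0)
env.move_linear([500,-80,250],velocity=300)
snap("side","side3");snap("top","top3")
o,=crate_obs([(470,146)],40,30)
print([c for c,_ in o],fit(o,[470,146,.6],(120,130,80)))
for q in o: print(q[0],fit([q],[470,146,.6],(120,130,80)))
a=np.hstack([cv2.imread(f"pics/{n}3.png")[120:300,130:390] for n in("top","side")])
cv2.imwrite("pics/c3.png",cv2.resize(a,None,fx=1.5,fy=1.5))
E
```

```text
15.55 [-2.4   -3.153  2.334]
['top', 'side'] (array([519.882, 167.859,   0.641]), np.float64(0.9553468963630196))
top (array([519.922, 167.907,   0.63 ]), np.float64(0.9566219979115906))
side (array([520.556, 167.836,   0.651]), np.float64(0.9536680613668062))
```

View pics/c3.png

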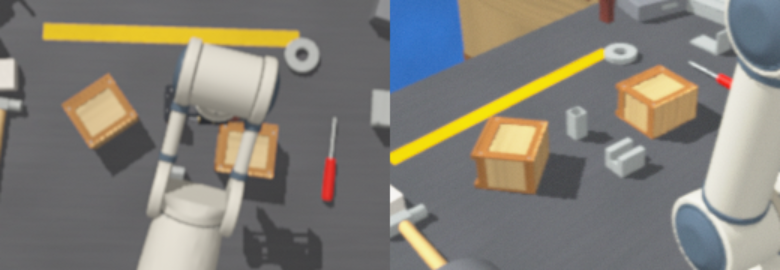

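The left crate is now at (520,168) with yaw 0.64. A counter-push on its far-left end should swivel it further and bring it back.

Run:
```python
from h import *
np.set_printoptions(precision=3,suppress=True)
env.move_ptp([560,100,220],down(np.pi/2+.4)) if False else None
env.move_linear([640,200,200],velocity=300)
s=np.array([554,259]);push(s,s+105*np.array([-.92,-.39]),.64)
env.move_linear([600,-20,250],velocity=300)
snap("side","side4");snap("top","top4")
for c in("side","top"):
    for r in spotter.spot_point(c,"stamp"): print(c,r)
o,=crate_obs([(480,140)],40,35)
print([c for c,_ in o],fit(o,[480,140,1.2],(120,130,80)))
a=np.hstack([cv2.imread(f"pics/{n}4.png")[120:300,130:390] for n in("top","side")])
cv2.imwrite("pics/c4.png",cv2.resize(a,None,fx=1.5,fy=1.5))
```

```text
20.9667 [0.331 3.019 3.973]
side {'uv': [209.0, 232.2], 'confidence': 0.84}
['top', 'side'] (array([480.025, 134.119,   1.289]), np.float64(0.8253712111362481))
```

View pics/c4.png

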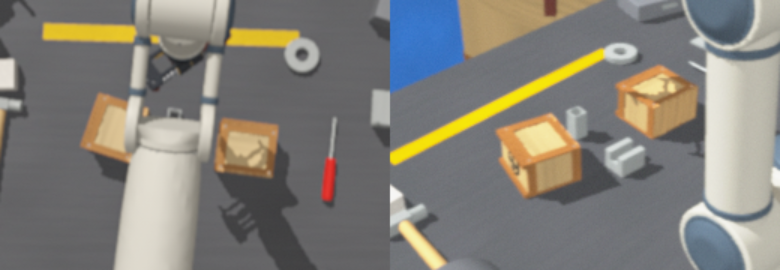

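Run:
```python
import cv2
im=cv2.imread("pics/side4.png")[185:260,185:265]
cv2.imwrite("pics/z4.png",cv2.resize(im,None,fx=7,fy=7,interpolation=cv2.INTER_CUBIC))
```

```text
(no output)
```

View pics/z4.png

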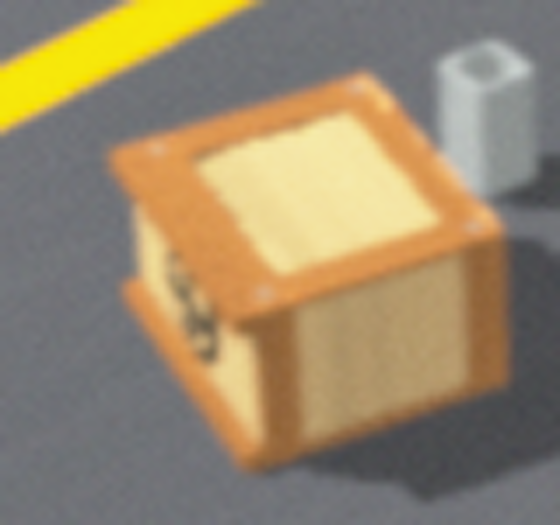

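The zoom shows the black ring with a cross on the left crate's underside, at about (212,227) in the side view. The left crate is therefore the stamped one. I'll push it to just short of the line with the jaws open, so that two fingers keep it steady, and then measure again.

Run:
```python
from h import *
np.set_printoptions(precision=3,suppress=True)
env.move_linear([420,-200,250],velocity=300)
o,=crate_obs([(480,140)],40,35) if [read_camera(c) is None for c in("top","side")] else 0
p,s=fit(o,[480,140,1.29],(120,130,80));print([c for c,_ in o],p,s)
hand.open_jaws()
near=p[0]-60*abs(np.cos(p[2]))-65*abs(np.sin(p[2]))
if s>.9 and 100<p[1]<200:
    push((max(near-28,350),p[1]),(610,p[1]),0)
    env.move_linear([420,-150,250],velocity=300)
    read_camera("top");read_camera("side")
    o,=crate_obs([(685,p[1])],40,35)
    print([c for c,_ in o],fit(o,[685,p[1],1.57],(120,130,80)))
```

```text
Traceback (most recent call last):
rig.Unreachable: the arm cannot follow that straight line within its joint ranges
```

```bash
cat > p.py <<'E'
from h import *
np.set_printoptions(precision=3,suppress=True)
def aside():
    j0=telemetry.get_obs()["joints"]
    js=[j for j in (planner.ik([420,-200,260],down(a)) for a in(0,np.pi)) if j is not None]
    env.movej(min(js,key=lambda j:abs(j-j0).max()))
def see(g):
    aside(); read_camera("top");read_camera("side")
    o,=crate_obs([g[:2]],40,35)
    p,s=fit(o,g,(120,130,80));print([c for c,_ in o],p,s,telemetry.get_obs()["time_s"]);return p,s
E
python3 - <<'E'
from p import *
p,s=see([480,140,1.29])
hand.open_jaws()
near=p[0]-60*abs(np.cos(p[2]))-65*abs(np.sin(p[2]))
if s>.9 and 100<p[1]<200:
    push((max(near-28,350),p[1]),(610,p[1]),0)
    see([685,p[1],1.57])
E
```

```text
['top', 'side'] [480.699 132.714   1.292] 0.9582927984525451 23.575
29.9917 [-6.711  0.01   4.811]
['side'] [678.836 133.122   1.255] 0.9510636139199837 31.6417
```

Run:
```python
from p import *
push((585,132.7),(652,132.7),0)
p,s=see([721,133,1.25])
for t in("top","side"): snap(t,t+"5")
a=np.hstack([cv2.imread(f"pics/{n}5.png")[80:280,110:370] for n in("top","side")])
cv2.imwrite("pics/c5.png",cv2.resize(a,None,fx=1.5,fy=1.5))
```

```text
35.3917 [ 1.012 -0.622 -0.215]
['top', 'side'] [718.237 133.549   1.275] 0.4851894133283423 37.1083
```

View pics/c5.png

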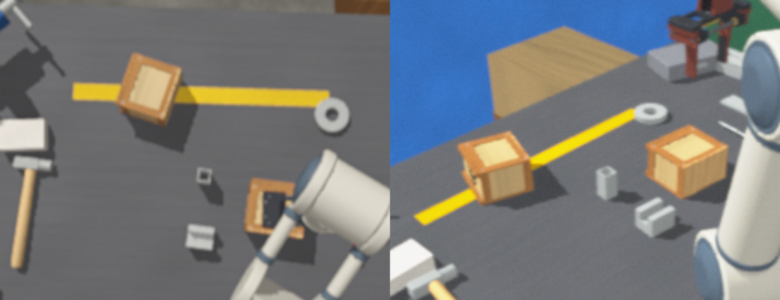

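Run:
```python
from p import *
print(onz("top",[211.3,137.5],80))
o,=crate_obs([(718,133)],40,12,("side",)); print(fit(o,[718,133,1.27],(120,130,80)))
print([ (m["confidence"],m["extent"]) for m in spotter.masks_of("top","crate_a")])
```

```text
[716.293 123.241  80.   ]
(array([718.  , 133.  ,   1.27]), np.float64(-0.0))
[(0.85, [210.8, 139.4, 44.0, 45.4]), (0.56, [292.3, 217.1, 32.6, 34.8])]
```

Two estimates put the crate centre at x ≈ 716–718, against the line at 721, which is well inside ±25 mm. The gripper is clear of everything, so I'm handing in.

```bash
python3 -c "
from h import *
print(env.close_job())"
```

```text
the job is handed in; nothing more can be done
None
```

I tipped both crates, identified the left one as stamped and pushed it to within about 5 mm of the dispatch line's centre, leaving the other where it fell. I swivelled the stamped crate on the bench to show its stamp to a camera. The job is handed in at about 37 s, but no verdict was returned.

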